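Shut the stove's gas cock with its loose square key

ROBOT

A 6-joint arm with a two-finger parallel gripper is mounted at the origin on the work surface. World frame = base frame: x ahead of the robot, y to its left, z up, the work surface at z = 0. Lengths are in m, angles in rad, forces in N, time in s.
With the tool pointing down it reaches from about 0.35 to 0.975 m from the base axis. Payload 4.9 kg.
Tool frame: the origin (TCP) lies on the mounting face of the last link; the fingertips stand 173 mm ahead of it and the grasp point (between the pads) lies 155 mm ahead of it; z points along the fingers, x is the direction in which the jaws open and shut, and the axes are right-handed (so a half turn about z gives the same grasp; the last joint's range is limited). The gripper opens to 85 mm and grips with 20 to 120 N. Pads are 22 mm wide; open, the fingers measure 114 mm over their backs; the gripper's body (76 mm by 85 mm) begins 54 mm behind the grasp point. The pads swing forward as they close: fully open they stand 13 mm farther back than shut.
Start: joints at [1.192, 0.053, 1.613, -0, 1.476, -0.119], TCP at [0.161, 0.604, 0.405] pointing down, gripper open.
Joint ranges: [-3.01, 3.01], [-1.01, 2.22], [0.06, 2.58], [-1.02, 4.17], [0.09, 2.62], [-3.14, 3.14]. Speed limits (rad/s): [2.57, 2.57, 3.14, 3.14, 3.14, 3.14].

INTERFACE

Orientations are given as a unit quaternion [w, x, y, z].
In Python, from plant import r, eyes, nets gives the robot as it stands. The module is installed in compiled form; this text tells all that it offers.
- The arm moves only by the tool servo_tool, never from a script. Its argument "rows" is a list of rows, each an object with "delta_pos": the shift along the world's x, y, z in m, a list of three; "twist": the turn about the world's z in rad. A call has 1 to 12 rows; each row is the pose to reach, as a shift and turn from the pose commanded when the call began; what a row does not reach only later rows make up. A row lasts 1/12 s, in which the tool goes at most 41.7 mm and 7.16 degrees, less where a joint would pass 70% of its speed; a pose out of reach is approached as far as the arm can. A call with a gripper value outside its range is refused whole. "jaw" is the closure, from -1 (fully open) to 1 (shut), set as the call begins (left out, the last holds). The fingers move at their own pace and stop on an object; "newtons" is the grip in N (left out, the last holds). Time passes only in rows, so rows that repeat a pose let the fingers close. It gives the time, the measured TCP pose, the force and the opening at its end, in the units of the state.
- r.observe(): the state, without advancing time (a new reading comes with each control period).
- eyes.get_image(name): name is "scene" or "side" or "wrist"; returns the picture (384x512x3 uint8, blue, green, red); there is no depth.
- eyes.camera_params(name): a dict with "K" (3x3 intrinsics, pixels), "dist_coeffs" ([k1, k2, p1, p2, k3] as OpenCV has them; the pictures are not rectified), "extrinsics" (4x4, takes a point from camera to world coordinates); the wrist camera has in their place "hand_eye" (4x4, takes a point from camera to tool coordinates, whose origin is the TCP and whose axes are the tool frame's). Camera axes: x right, y down, z forward; pixel columns grow to the right and rows downward; lengths in m; the calibration is good to about 2 mm. A picture is of the moment at which its call begins: read the wrist's pose just before it. camera_params takes no time and is no camera call.
- r.job_done(): hands the job in, once; it reports no verdict.
Trained networks look in the newest picture that a camera, given by its name, has taken for a name from the list of things; names that differ only in an ending like _2 or _b are one class to them, and where a whole thing is asked for, a point or a joint stands for the part that bears it (a point fixed in the world has none). Each returns a list of dicts, best first, with "confidence" (0 to 1); they miss things now and then, are a little off and sometimes report something else, mostly with a low value. They report only what shows in the picture. A call takes as long as a camera call. They do not tell look-alikes from the thing itself.
- nets.outline_of(name, camera): "pixels" (384x512 bool, what is visible of it) and "uv" ([column, row] in pixels, amid what is visible of it).
- nets.mark_of(name, camera): "uv" ([column, row] in pixels: a listed point, or the origin of a listed thing).
The state is a dict: "t": time; "qpos": joint angles; "dq": joint speeds; "effort": joint torques, N m; "eef_pos": TCP position; "orientation": TCP orientation; "wrist_force": force on the tool from outside, world axes, zero at the start; "moment": the same for the moment, N m; "finger_gap": finger opening in m.
Only numpy, scipy, OpenCV 4.12 (cv2) and the standard library are available. Lean on these libraries where they do the work, as an engineer would, in place of code of your own. Each camera call takes 0.05 s, during which the arm holds its last target. There are 200 camera calls.

TASK

Shut off the gas to the stove: take the square key from its wooden rest, push it gently and fully home into the recessed socket of the gas cock, turn it clockwise (seen from above) until it meets its stop without forcing it, and leave the key standing in the socket. Never lean hard on the cock or its box. Leave the masala dabba, the tumbler and davara, and the whisk where they are.

Things in the scene. Friction and masses are not known exactly. Their poses are not given: they have to be found in the camera images.
- key: Loose steel key, 0.1 to 0.2 kg, 90 mm tall. Origin at the centre of its flat tip, z up the key. From the tip up: 12 mm square shank, sides square to the key's x and y; collar; shank; flat wing from 56 to 90 mm above the tip, 46 mm long along x, 12 mm thick along y: the grip. At the start it hangs tip down by its collar in key_rest.
- key_tip (a point): Centre of the flat tip of the key's shank (the key's origin). The tip is 9.6 mm square and widens to 12 mm over 2 mm. The round collar is 28 mm across, from 24 to 29 mm above the tip; it comes down on the spindle's face when the key is fully home.
- key_rest: Fixed wooden block 50 x 50 x 40 mm with a loose upright hole 15 mm square and 30 mm deep in the middle of its top, in which the key hangs by its collar. Origin at the centre of its underside, on the counter.
- cock_box: Gas cock box, fixed: open-topped aluminium box 130 x 130 x 60 mm, walls 20 mm thick, inside 90 x 90 mm. Origin at the centre of its underside, z up. In it stands a brass spindle, a 48 mm square top on a 68 mm round drum, with the square socket in the middle of its top. Over 60 N of contact between key and spindle (0.3 N m of twist alone makes that) or key and box is forcing it.
- box_mid (a point): Point on the box's centre line, 46 mm above the counter, level with the spindle's flat face (14 mm below the rim). The socket in that face is 13 mm square, 27 mm deep (1 mm play for the key). The spindle's axis is off this point by up to 6 mm along the box's x and up to 6 mm along its y, unmeasured and different each time: the socket must be found by feel or by eye.
- cock (a joint): Angle of the spindle, rad, growing clockwise seen from above; stays where left (friction 0.05 N m). At 0 the socket's sides lie along the box's x and y. Starts at 0.1 to 0.5 (open), shut at its rigid stop at 1.5. The spindle is also sprung: it gives straight down up to 5 mm under a push, about 1.5 N to start and 2 N more per mm, then is rigid, and rises again when freed.
- dabba: Bystander: closed round steel masala dabba (spice tin), 174 mm across, 68 mm high, 0.8 kg. Origin at the centre of its underside.
- davara: Bystander: steel davara (wide low cup), 104 mm across its rim, 36 mm high, with the tumbler standing in it. Origin at the centre of its underside.
- tumbler: Bystander: steel tumbler 72 mm across its lipped rim, 86 mm high, standing in the davara (rim 90 mm above the counter). Origin at the centre of its underside.
- whisk: Bystander: green silicone whisk lying on the counter, 225 mm long along its x (wire head to +x, 44 mm wide and up to 48 mm high), handle 20 mm wide. Origin on the counter where the handle meets the head.
Not all that is in view belongs to the job. There is more than one size of the key; the job needs the largest. Of the things that look like the key_rest, the larger one is meant.

How it is judged:
On the way, in this order (a step that is already met when the one before it is completed fails the run):
1. the key is lifted out of its rest (height (world z) of key_tip above 0.045 m and contact force between key and key_rest below 0.1 N), for 0.1 s.
2. the key is fully home in the socket, upright, with the cock not yet shut (z of key_tip in the frame of cock_box below 0.0265 m and horizontal distance between key_tip and cock_box below 0.012 m and angle between key's own z axis and vertical below 0.12 rad and value of joint cock below 1.2 rad), for 0.1 s.
3. the cock is turned clockwise to its stop with the key home (z of key_tip in the frame of cock_box below 0.0265 m and horizontal distance between key_tip and cock_box below 0.012 m and angle between key's own z axis and vertical below 0.12 rad and value of joint cock above 1.38 rad), for 0.1 s.
At the end, for the whole second after the job is handed in: The cock is shut (within 0.12 rad of its stop at 1.5), the key stands released and still, upright within 0.12 rad, fully home in the socket (tip at most 26.5 mm above the counter and within 12 mm of the box's centre line), and the dabba, davara, tumbler and whisk are within 20 mm of where they were (all of step 3 and contact force between the fingers and key below 0.1 N and linear speed of key below 0.02 m/s and distance of each of dabba, davara, tumbler, whisk from where it was at the start of the episode below 0.02 m); the robot touches nothing.
It fails at once if the key presses the spindle with more than 60 N (contact force between key and cock above 60 N).
It fails at once if the key presses the box with more than 60 N (contact force between key and cock_box above 60 N).
It fails at once if the dabba, davara, tumbler or whisk is moved more than 20 mm (distance of any of dabba, davara, tumbler, whisk from where it was at the start of the episode above 0.02 m).
It also fails if it takes over 72 s, if anything falls off the work surface, if the arm or the gripper's body presses on something with over 40 N, if the wrist force passes 120 N, or if a joint passes its speed limit or range.

## Working session

There is one attempt and no reset: what is moved stays moved. The work goes in short steps, Python scripts to look and compute and a tool call to move; the robot and the scene stay as the last step left them, time stands still between calls to the robot, and variables do not carry over. Pictures are saved under pics/ and viewed, about 8 in all and at most 12, crops included, and the job is handed in when it is done.

Besides the shell and the picture viewer there is one more tool, called after "Request:" by a JSON object that holds its "method" and its "body". servo_tool: Moves the arm, as the interface text tells. Its arguments: {"type":"object","properties":{"rows":{"type":"array"},"jaw":{"type":"number"},"newtons":{"type":"number"}},"required":["rows"]}

```bash
mkdir -p pics; cat > h.py <<'E'
import numpy as np, cv2
from scipy.spatial.transform import Rotation as R
from plant import r, eyes, nets
def T(cam):
    p=eyes.camera_params(cam); K=np.array(p['K']); d=np.array(p['dist_coeffs'])
    if cam!='wrist': return K,d,np.array(p['extrinsics'])
    s=r.observe(); q=s['orientation']; M=np.eye(4)
    M[:3,:3]=R.from_quat([q[1],q[2],q[3],q[0]]).as_matrix(); M[:3,3]=s['eef_pos']
    return K,d,M@np.array(p['hand_eye'])
def ground(cam,uv,z,C=None):
    K,d,E=C or T(cam)
    n=cv2.undistortPoints(np.array(uv,float).reshape(-1,1,2),K,d).reshape(-1,2)
    v=np.c_[n,np.ones(len(n))]@E[:3,:3].T; o=E[:3,3]
    return o+v*((z-o[2])/v[:,2])[:,None]
def proj(cam,P,C=None):
    K,d,E=C or T(cam); I=np.linalg.inv(E)
    rv,_=cv2.Rodrigues(I[:3,:3]); return cv2.projectPoints(np.array(P,float).reshape(-1,1,3),rv,I[:3,3],K,d)[0].reshape(-1,2)
E
python3 - <<'E'
from h import *
s=r.observe(); print(s)
ims=[]
for c in ['scene','side']:
    im=eyes.get_image(c); cv2.imwrite(f'pics/{c}0.png',im); ims.append(im)
    print(c,T(c)[2].round(3).tolist())
    for n,z in [('key',.05),('key_rest',.04),('cock_box',.06),('dabba',.0),('whisk',0),('davara',0)]:
        for o in nets.mark_of(n,c)[:4]:
            print(c,n,round(o['confidence'],2),np.round(o['uv']),ground(c,o['uv'],0 if n!='key' else .012).round(3))
cv2.imwrite('pics/both0.png',cv2.resize(np.vstack(ims),None,fx=.78,fy=.78))
E
```

```text
{'t': 0.0, 'qpos': array([ 1.19202818e+00,  5.33816792e-02,  1.61430020e+00, -9.07037185e-06,
        1.47603001e+00, -1.19014532e-01]), 'dq': array([ 0.00066936, -0.00014021,  0.00023663,  0.0021163 ,  0.00068852,
        0.00309581]), 'effort': array([ 1.78074210e-03, -3.93674862e+01, -3.70183432e+01,  1.80771185e-04,
        7.08942898e-03,  1.32829027e-05]), 'eef_pos': array([0.16043547, 0.60377867, 0.40344356]), 'orientation': array([ 5.45489599e-04,  7.92729520e-01,  6.09572625e-01, -9.08433258e-04]), 'wrist_force': array([-0.28932983,  0.09996993, -0.56262039]), 'moment': array([-0.02552228,  0.00611525,  0.06015021]), 'finger_gap': 0.08532102207480212}
scene [[0.808, 0.371, -0.459, 0.97], [0.59, -0.512, 0.624, -0.601], [-0.004, -0.775, -0.632, 0.592], [0.0, 0.0, 0.0, 1.0]]
scene key 0.72 [261. 141.] [[0.447 0.158 0.012]]
scene key 0.5 [298. 135.] [[0.519 0.252 0.012]]
scene key 0.48 [284. 143.] [[0.51  0.187 0.012]]
scene key 0.41 [233. 206.] [[ 0.559 -0.115  0.012]]
scene key_rest 0.8 [304. 166.] [[0.607 0.136 0.   ]]
scene key_rest 0.79 [288. 146.] [[0.519 0.197 0.   ]]
scene cock_box 0.88 [232. 220.] [[ 0.577 -0.142  0.   ]]
scene dabba 0.56 [342. 220.] [[0.782 0.004 0.   ]]
scene davara 0.93 [132. 288.] [[ 0.537 -0.406  0.   ]]
side [[-0.856, -0.339, 0.389, 0.234], [-0.516, 0.54, -0.665, 0.584], [0.015, -0.77, -0.637, 0.689], [0.0, 0.0, 0.0, 1.0]]
side key 0.81 [234. 288.] [[0.515 0.174 0.012]]
side key 0.7 [216. 331.] [[0.487 0.28  0.012]]
side key 0.48 [265. 308.] [[0.43  0.183 0.012]]
side key_rest 0.92 [232. 292.] [[0.517 0.181 0.   ]]
side key_rest 0.71 [210. 260.] [[0.613 0.131 0.   ]]
side cock_box 0.81 [277. 206.] [[ 0.568 -0.132 -0.   ]]
side dabba 0.85 [187. 208.] [[0.78  0.011 0.   ]]
side whisk 0.71 [273. 259.] [[0.485 0.047 0.   ]]
side davara 0.58 [325. 164.] [[ 0.534 -0.403  0.   ]]
```

View pics/scene0.png

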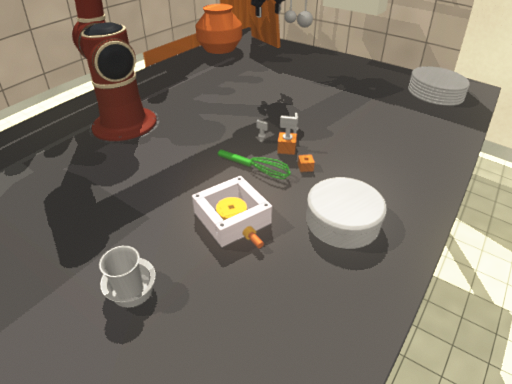

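View pics/side0.png

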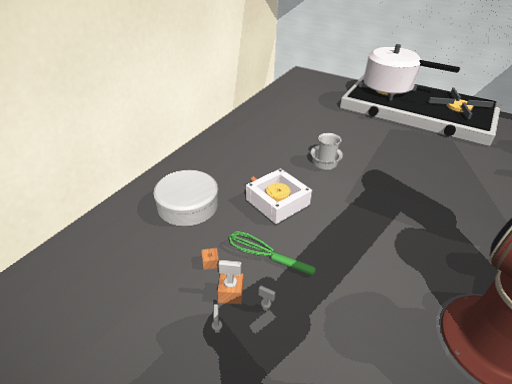

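Scene: the key stands in the large rest at about (289,143), near (0.517, 0.18). The cock box is at (232,208), near (0.57, -0.13). Two smaller keys and a small rest are decoys. I'll go above the key for a close look.

Request:
{"method": "servo_tool", "body": {"rows": [{"delta_pos": [0.03,-0.036,0],"twist": 0},{"delta_pos": [0.055,-0.065,0],"twist": 0},{"delta_pos": [0.08,-0.095,0],"twist": 0},{"delta_pos": [0.105,-0.125,0],"twist": 0},{"delta_pos": [0.13,-0.155,0],"twist": 0},{"delta_pos": [0.155,-0.185,0],"twist": 0},{"delta_pos": [0.18,-0.215,0],"twist": 0},{"delta_pos": [0.205,-0.245,0],"twist": 0},{"delta_pos": [0.23,-0.275,0],"twist": 0},{"delta_pos": [0.255,-0.305,0],"twist": 0},{"delta_pos": [0.28,-0.335,0],"twist": 0},{"delta_pos": [0.3,-0.36,0],"twist": 0}], "jaw": -1, "newtons": 60}}

```text
t: 1.7
eef_pos: [0.4618, 0.2419, 0.4051]
orientation: [0.0, 0.793, 0.609, 0.0]
wrist_force: [0.3, -0.0, -0.1]
finger_gap: 0.0856
```

Request:
{"method": "servo_tool", "body": {"rows": [{"delta_pos": [0.02,-0.03,0],"twist": 0},{"delta_pos": [0.04,-0.05,0],"twist": 0},{"delta_pos": [0.055,-0.06,0],"twist": 0},{"delta_pos": [0.055,-0.06,0],"twist": 0},{"delta_pos": [0.055,-0.06,0],"twist": 0}]}}

```text
t: 2.12
eef_pos: [0.5159, 0.1834, 0.4046]
orientation: [-0.0, 0.793, 0.609, -0.0]
wrist_force: [0.1, 0.3, 0.0]
finger_gap: 0.0852
```

```bash
python3 - <<'E'
from h import *
s=r.observe(); C=T('wrist'); im=eyes.get_image('wrist'); cv2.imwrite('pics/w1.png',im)
print(s['t'],s['eef_pos'],s['qpos'].round(3),s['wrist_force']); print(np.array(eyes.camera_params('wrist')['hand_eye']).round(3).tolist())
for n in ['key','key_rest','cock_box']:
    for o in nets.outline_of(n,'wrist')[:4]:
        c,_=max(((q,cv2.contourArea(q)) for q in cv2.findContours(o['pixels'].astype('uint8'),0,2)[0]),key=lambda a:a[1])
        b=cv2.boxPoints(cv2.minAreaRect(c)); z={'key':.106,'key_rest':.04,'cock_box':.06}[n]
        print(n,round(o['confidence'],2),np.round(o['uv']),'box world',ground('wrist',b,z,C)[:,:2].round(4).tolist(),ground('wrist',b.mean(0),z,C)[0,:2].round(4))
E
```

```text
2.1167 [0.5159436  0.18344126 0.4046414 ] [ 0.206 -0.132  1.793  0.     1.482 -1.104] [0.08064499 0.27362736 0.02646893]
[[1.0, 0.0, -0.0, -0.0], [-0.0, 0.946, 0.323, -0.083], [0.0, -0.323, 0.946, 0.031], [0.0, 0.0, 0.0, 1.0]]
key 0.82 [322. 132.] box world [[0.4785, 0.242], [0.4639, 0.2661], [0.481, 0.2774], [0.4963, 0.2532]] [0.4798 0.2597]
key 0.71 [232. 103.] box world [[0.4193, 0.174], [0.4177, 0.1888], [0.447, 0.1928], [0.4488, 0.1776]] [0.433  0.1833]
key 0.64 [253. 179.] box world [[0.494, 0.1673], [0.4833, 0.1914], [0.5289, 0.2112], [0.541, 0.1863]] [0.5112 0.1889]
key_rest 0.97 [255. 163.] box world [[0.5016, 0.1478], [0.478, 0.1954], [0.5268, 0.2202], [0.5531, 0.1716]] [0.5142 0.1839]
key_rest 0.91 [240. 233.] box world [[0.5969, 0.1118], [0.566, 0.1465], [0.5956, 0.1694], [0.6282, 0.1348]] [0.5962 0.1408]
cock_box 0.67 [ 53. 243.] box world [[0.4777, -0.1394], [0.5133, -0.0043], [0.6547, -0.0713], [0.6176, -0.2301]] [ 0.5608 -0.1064]
```

View pics/w1.png

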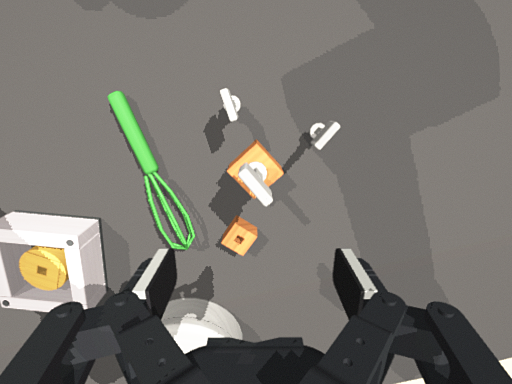

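```bash
python3 - <<'E'
from h import *
im=cv2.imread('pics/w1.png')[130:260,205:310]; cv2.imwrite('pics/w1c.png',cv2.resize(im,None,fx=5.6,fy=4.6 if 0 else 4.6,interpolation=cv2.INTER_CUBIC))
E
```

```text
(no output)
```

View pics/w1c.png

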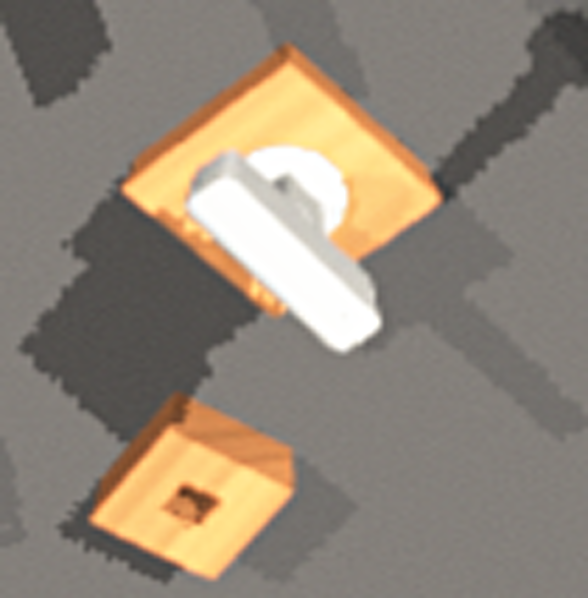

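```bash
python3 - <<'E'
from h import *
C=T('wrist'); f=lambda a:np.array(a)/[5.6,4.6]+[205,130]
w=ground('wrist',f([(190,205),(228,175),(381,322),(343,353)]),.106,C)[:,:2]
q=ground('wrist',f([(290,68),(442,192),(275,315),(125,190)]),.04,C)[:,:2]
print(w.round(4),w.mean(0),q.round(4),q.mean(0))
d=w[2]+w[3]-w[0]-w[1]; print('wing ang',np.degrees(np.arctan2(d[1],d[0])))
for i in range(4):
    e=q[(i+1)%4]-q[i]; print(np.degrees(np.arctan2(e[1],e[0])),np.linalg.norm(e),np.linalg.norm(w[(i+1)%4]-w[i]))
s=r.observe(); q=s['orientation']; print(R.from_quat([q[1],q[2],q[3],q[0]]).as_matrix().round(3).tolist())
E
```

```text
[[0.499  0.1727]
 [0.4943 0.181 ]
 [0.5339 0.1992]
 [0.5393 0.1907]] [0.51665319 0.18592569] [[0.485  0.1953]
 [0.5258 0.2194]
 [0.5503 0.1747]
 [0.5073 0.1518]] [0.51710236 0.18532166]
wing ang 24.3623001049354
30.546937513318305 0.04733265230485905 0.009528940849901522
-61.1922517685514 0.05096837286934028 0.04356977876662216
-151.96185630669325 0.048692482393713425 0.010116922096663192
117.19373794305686 0.04889720610729958 0.04414554822972005
[[0.255, 0.967, -0.0], [0.967, -0.255, 0.0], [0.0, -0.0, -1.0]]
```

The crop shows the wing of the key centred at (0.517, 0.186), lying along about 25–28°, with the rest below it at the same place. I'll turn the jaws across the wing and descend.

Request:
{"method": "servo_tool", "body": {"rows": [{"delta_pos": [0.001,0.002,-0.01],"twist": 0.12},{"delta_pos": [0.001,0.002,-0.02],"twist": 0.24},{"delta_pos": [0.001,0.002,-0.03],"twist": 0.36},{"delta_pos": [0.001,0.002,-0.04],"twist": 0.48},{"delta_pos": [0.001,0.002,-0.05],"twist": 0.6},{"delta_pos": [0.001,0.002,-0.06],"twist": 0.72},{"delta_pos": [0.001,0.002,-0.085],"twist": 0.72},{"delta_pos": [0.001,0.002,-0.11],"twist": 0.72},{"delta_pos": [0.001,0.002,-0.135],"twist": 0.72},{"delta_pos": [0.001,0.002,-0.15],"twist": 0.72},{"delta_pos": [0.001,0.002,-0.157],"twist": 0.72},{"delta_pos": [0.001,0.002,-0.157],"twist": 0.72}]}}

```text
t: 3.32
eef_pos: [0.5153, 0.1865, 0.2458]
orientation: [-0.001, 0.527, 0.85, -0.001]
wrist_force: [-0.1, 0.5, 0.3]
finger_gap: 0.0855
```

Request:
{"method": "servo_tool", "body": {"rows": [{"delta_pos": [0,0,0],"twist": 0},{"delta_pos": [0,0,0],"twist": 0},{"delta_pos": [0,0,0],"twist": 0},{"delta_pos": [0,0,0],"twist": 0},{"delta_pos": [0,0,0],"twist": 0},{"delta_pos": [0,0,0],"twist": 0},{"delta_pos": [0,0,0],"twist": 0},{"delta_pos": [0,0,0],"twist": 0},{"delta_pos": [0,0,0],"twist": 0},{"delta_pos": [0,0,0],"twist": 0}], "jaw": 1, "newtons": 60}}

```text
t: 4.15
eef_pos: [0.517, 0.1857, 0.2483]
orientation: [0.001, 0.527, 0.85, 0.0]
wrist_force: [1.9, -4.0, 2.5]
finger_gap: 0.0111
```

Request:
{"method": "servo_tool", "body": {"rows": [{"delta_pos": [0,0,0.008],"twist": 0},{"delta_pos": [0,0,0.016],"twist": 0},{"delta_pos": [0,0,0.024],"twist": 0},{"delta_pos": [0,0,0.032],"twist": 0},{"delta_pos": [0,0,0.045],"twist": 0},{"delta_pos": [0,0,0.06],"twist": 0},{"delta_pos": [0,0,0.075],"twist": 0},{"delta_pos": [0,0,0.09],"twist": 0},{"delta_pos": [0,0,0.11],"twist": 0},{"delta_pos": [0,0,0.13],"twist": 0},{"delta_pos": [0,0,0.15],"twist": 0}]}}

```text
t: 5.07
eef_pos: [0.5161, 0.1865, 0.3997]
orientation: [-0.001, 0.527, 0.85, 0.001]
wrist_force: [0.7, -0.9, -1.2]
finger_gap: 0.0114
```

Request:
{"method": "servo_tool", "body": {"rows": [{"delta_pos": [0.008,-0.023,0],"twist": 0},{"delta_pos": [0.018,-0.053,0],"twist": 0},{"delta_pos": [0.029,-0.085,0],"twist": 0},{"delta_pos": [0.04,-0.117,0],"twist": 0},{"delta_pos": [0.052,-0.15,0],"twist": 0},{"delta_pos": [0.063,-0.182,0],"twist": 0},{"delta_pos": [0.074,-0.214,0],"twist": 0},{"delta_pos": [0.085,-0.246,0],"twist": 0},{"delta_pos": [0.095,-0.275,0],"twist": 0},{"delta_pos": [0.103,-0.295,0],"twist": 0},{"delta_pos": [0.103,-0.295,0],"twist": 0},{"delta_pos": [0.103,-0.295,0],"twist": 0}]}}

```text
t: 6.07
eef_pos: [0.6197, -0.1095, 0.3984]
orientation: [-0.0, 0.528, 0.849, 0.001]
wrist_force: [-0.5, 1.1, -1.2]
finger_gap: 0.0113
```

```bash
python3 - <<'E'
from h import *
s=r.observe(); C=T('wrist'); im=eyes.get_image('wrist'); cv2.imwrite('pics/w2.png',im)
print({k:np.round(s[k],4).tolist() for k in s}); np.savez('w2.npz',K=C[0],d=C[1],E=C[2])
cv2.imwrite('pics/w2v.png',cv2.resize(im,(800,600),interpolation=cv2.INTER_CUBIC))
for n in ['cock_box','cock','box_mid','key','key_tip']:
    for o in nets.mark_of(n,'wrist')[:2]: print(n,o['confidence'],np.round(o['uv'],1),ground('wrist',o['uv'],.046 if n!='cock_box' else 0,C).round(4))
E
```

```text
{'t': 6.0667, 'qpos': [-0.2934, 0.0665, 1.6091, 0.0015, 1.4662, -2.323], 'dq': [0.0314, -0.0179, 0.022, 0.0003, -0.0028, -0.0009], 'effort': [-1.2543, -40.3279, -38.2711, -0.106, -0.07, -0.0231], 'eef_pos': [0.6197, -0.1095, 0.3984], 'orientation': [-0.0003, 0.5279, 0.8493, 0.0007], 'wrist_force': [-0.4565, 1.0526, -1.2348], 'moment': [0.0256, -0.0166, -0.0042], 'finger_gap': 0.0113}Traceback (most recent call last):
  File "<stdin>", line 6, in <module>
ValueError: it knows: box_mid, cock_box, dabba, davara, key, key_rest, key_tip, tumbler, whisk
```

View pics/w2v.png

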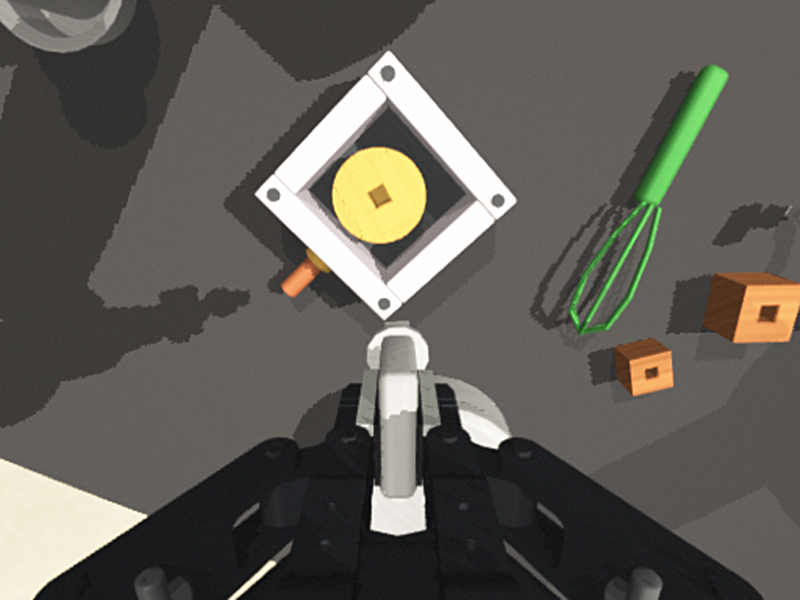

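```bash
python3 - <<'E'
from h import *
im=cv2.imread('pics/w2.png')
a=cv2.resize(im[88:162,205:280],(600,592),interpolation=cv2.INTER_CUBIC)
cv2.imwrite('pics/w2c.png',a)
E
```

```text
(no output)
```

View pics/w2c.png

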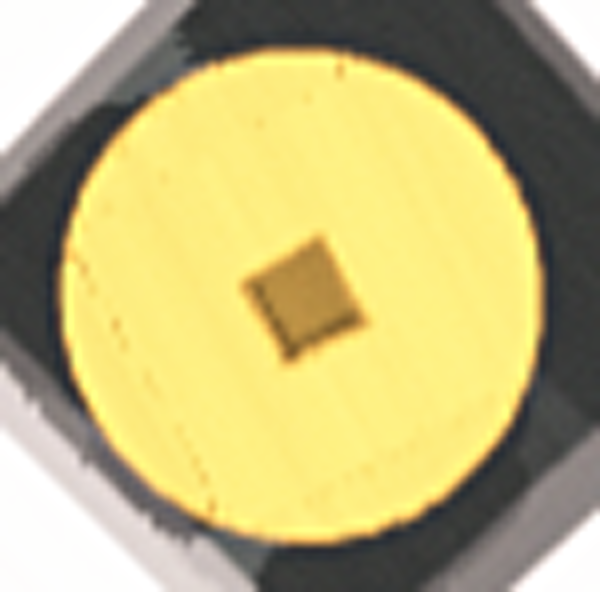

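```bash
python3 - <<'E'
from h import *
z=np.load('w2.npz'); C=(z['K'],z['d'],z['E'])
S=ground('wrist',np.array([(322,235),(370,322),(288,363),(240,285)])/8+[205,88],.046,C)[:,:2]
B=ground('wrist',np.array([(388,52),(517,200),(385,320),(256,195)])*.64,.060,C)[:,:2]
D=ground('wrist',[[302/8+205,295/8+88]],.046,C)
def angs(Q): e=np.roll(Q,-1,0)-Q; return np.degrees(np.arctan2(e[:,1],e[:,0])).round(1),np.linalg.norm(e,axis=1).round(4)
print('sock',S.mean(0).round(4),angs(S)); print('box',B.mean(0).round(4),angs(B)); print('drum',D.round(4))
print('face corner S',S.round(4).tolist())
# collar expected
t=np.linspace(0,2*np.pi,200); p=np.array([.6197,-.1095])
for h in (.0243,.0290):
    P=np.c_[p[0]+.014*np.cos(t),p[1]+.014*np.sin(t),0*t+.3984-.2323+h]; u=proj('wrist',P,C)/.64
    print('collar h',h,'L,R,T,B',u[:,0].min().round(1),u[:,0].max().round(1),u[:,1].min().round(1),u[:,1].max().round(1))
im=cv2.imread('pics/w2.png'); cv2.imwrite('pics/w2k.png',cv2.resize(im[195:295,215:295],(640,600),interpolation=cv2.INTER_CUBIC)[:, :])
for n in ['box_mid','key_tip']:
    for o in nets.mark_of(n,'wrist')[:2]: print(n,round(o['confidence'],2),np.round(o['uv'],1)/.64,ground('wrist',o['uv'],.046 if n=='box_mid' else .3984-.2323,C).round(4))
E
```

```text
sock [ 0.576  -0.1451] (array([  55.4,  -37.6, -122.4,  146.7]), array([0.0137, 0.013 , 0.0127, 0.0135]))
box [ 0.5732 -0.1407] (array([  70.4,  -19.8, -110.1,  160.1]), array([0.128 , 0.1287, 0.1284, 0.1277]))
drum [[ 0.5753 -0.1458  0.046 ]]
face corner S [[0.5667, -0.1469], [0.5744, -0.1356], [0.5848, -0.1435], [0.5779, -0.1543]]
collar h 0.0243 L,R,T,B 366.3 428.7 322.4 379.1
collar h 0.029 L,R,T,B 365.5 429.4 326.4 384.2
key_tip 0.97 [398.75    329.21875] [[ 0.6187 -0.1092  0.1661]]
key_tip 0.63 [790.15625 212.65625] [[0.4837 0.0309 0.1661]]
```

View pics/w2k.png

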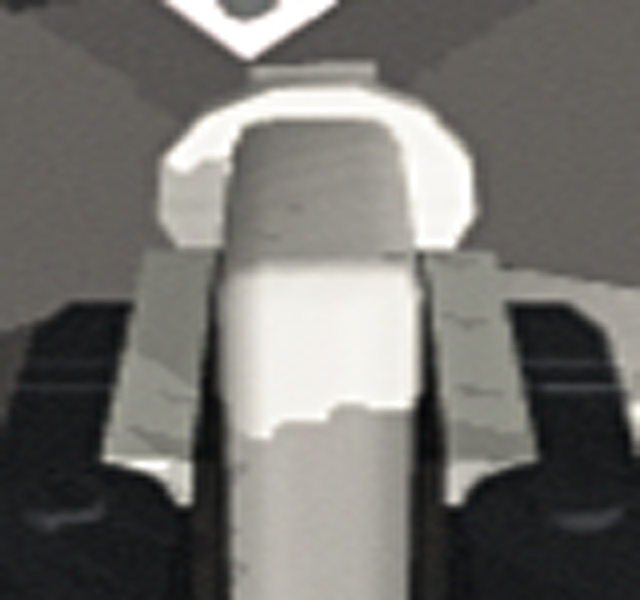

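```bash
python3 - <<'E'
from h import *
z=np.load('w2.npz'); C=(z['K'],z['d'],z['E'])
q=[-0.0003, 0.5279, 0.8493, 0.0007]; M=R.from_quat(q[1:]+q[:1]).as_matrix(); p=np.array([.6197,-.1095,.3984]); print(M.round(3).tolist())
pr=lambda y,h:(proj('wrist',p+M@[0,y,.2323-h],C)/.64)[0].round(1)
for dh in (0,.002):
  for dy in (0,.002):
    print(dh,dy,'wing top',pr(-.023+dy,.09+dh),'wing bot',pr(-.023+dy,.056+dh),'collar top',pr(-.014+dy,.029+dh),'collar bot',pr(-.014+dy,.024+dh),'sh',pr(-.006+dy,.002+dh),'tip',pr(-.0048+dy,0+dh),pr(dy,dh))
print('obs wingtop 372.9 wingbot 335.9 collar 326.8 tip 320.8')
E
```

```text
[[-0.443, 0.897, 0.0], [0.897, 0.443, 0.002], [0.001, 0.001, -1.0]]
0 0 wing top [398.4 377.2] wing bot [398.2 331.7] collar top [398.1 326.8] collar bot [398.1 322.5] sh [398.  321.3] tip [398. 322.] [398. 331.]
0 0.002 wing top [398.4 383.3] wing bot [398.2 336.8] collar top [398.1 331.1] collar bot [398.1 326.7] sh [398. 325.] tip [398.  325.8] [398.  334.6]
0.002 0 wing top [398.5 380.6] wing bot [398.2 333.8] collar top [398.1 328.5] collar bot [398.1 324.2] sh [398.  322.7] tip [398.  323.5] [398.  332.5]
0.002 0.002 wing top [398.5 386.8] wing bot [398.2 339. ] collar top [398.1 332.9] collar bot [398.1 328.4] sh [398.  326.5] tip [398.  327.3] [398.  336.2]
obs wingtop 372.9 wingbot 335.9 collar 326.8 tip 320.8
```

Request:
{"method": "servo_tool", "body": {"rows": [{"delta_pos": [-0.006,-0.005,0],"twist": -0.118},{"delta_pos": [-0.012,-0.01,0],"twist": -0.236},{"delta_pos": [-0.018,-0.015,0],"twist": -0.354},{"delta_pos": [-0.024,-0.02,0],"twist": -0.472},{"delta_pos": [-0.03,-0.025,0],"twist": -0.59},{"delta_pos": [-0.036,-0.03,0],"twist": -0.708},{"delta_pos": [-0.042,-0.034,0],"twist": -0.826},{"delta_pos": [-0.044,-0.036,-0.02],"twist": -0.944},{"delta_pos": [-0.044,-0.036,-0.05],"twist": -1.061},{"delta_pos": [-0.044,-0.036,-0.08],"twist": -1.061},{"delta_pos": [-0.044,-0.036,-0.1],"twist": -1.061},{"delta_pos": [-0.044,-0.036,-0.105],"twist": -1.061}]}}

```text
t: 7.27
eef_pos: [0.5738, -0.1433, 0.2879]
orientation: [-0.003, 0.884, 0.467, -0.003]
wrist_force: [-0.4, 0.3, -2.0]
finger_gap: 0.0112
```

```bash
python3 - <<'E'
from h import *
P=[];F=[];Q=[]
for i in range(8):
    c=['scene','side'][i%2]; im=eyes.get_image(c); cv2.imwrite(f'pics/{c}1.png',im); s=r.observe(); P.append(s['eef_pos']);F.append(s['wrist_force']);Q.append(s['orientation'])
print(s['t'],np.mean(P,0).round(4),np.std(P,0).round(4),np.mean(F,0).round(2),np.mean(Q,0).round(4),s['qpos'].round(3))
o=[]
for c in ['scene','side']:
    im=cv2.imread(f'pics/{c}1.png'); u=proj(c,[[.576,-.145,.07]])[0].round().astype(int); print(c,u)
    o.append(cv2.resize(im[u[1]-45:u[1]+45,u[0]-30:u[0]+30],(400,600),interpolation=cv2.INTER_CUBIC))
    for n in ['key_tip']:
        for k in nets.mark_of(n,c)[:2]: print(c,n,round(k['confidence'],2),np.round(k['uv'],1),proj(c,[[.576,-.145,.061]]).round(1))
cv2.imwrite('pics/near.png',np.hstack(o))
E
```

```text
7.6667 [ 0.5758 -0.1446  0.2937] [0.0007 0.0005 0.0021] [ 0.14  0.19 -1.1 ] [4.000e-04 8.845e-01 4.665e-01 4.000e-04] [-0.372  0.071  1.783  0.     1.284 -1.342]
scene [230 197]
scene key_tip 0.54 [231.2 202.8] [[230.1 200.3]]
scene key_tip 0.51 [264.8 141. ] [[230.1 200.3]]
side [278 183]
side key_tip 0.77 [264.4 312.4] [[278.2 185.7]]
side key_tip 0.55 [279.6 183.5] [[278.2 185.7]]
```

View pics/near.png

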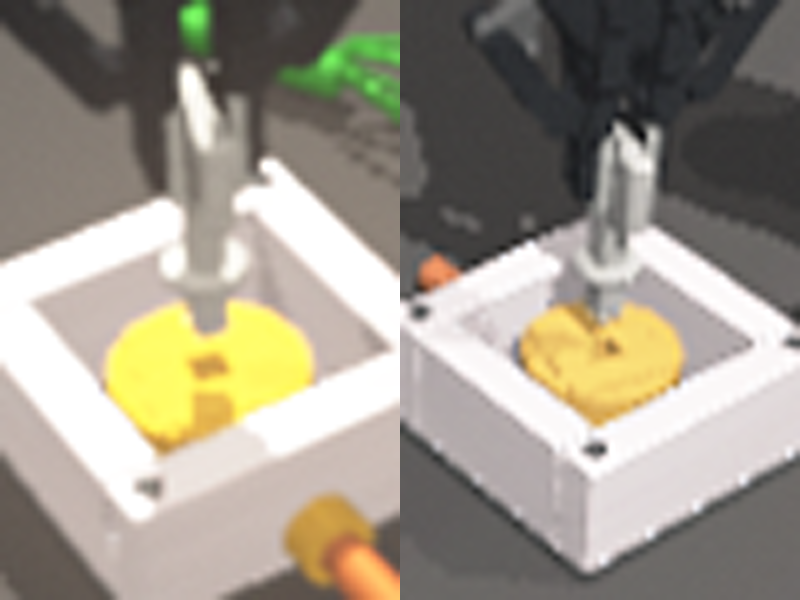

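The crop shows the tip right above the socket in both views, within about 1 mm sideways. I'll descend gently.

Request:
{"method": "servo_tool", "body": {"rows": [{"delta_pos": [0,0,-0.004],"twist": 0},{"delta_pos": [0,0,-0.008],"twist": 0},{"delta_pos": [0,0,-0.012],"twist": 0},{"delta_pos": [0,0,-0.014],"twist": 0},{"delta_pos": [0,0,-0.015],"twist": 0},{"delta_pos": [0,0,-0.016],"twist": 0},{"delta_pos": [0,0,-0.017],"twist": 0},{"delta_pos": [0,0,-0.018],"twist": 0},{"delta_pos": [0,0,-0.018],"twist": 0},{"delta_pos": [0,0,-0.018],"twist": 0}]}}

```text
t: 8.6
eef_pos: [0.5756, -0.145, 0.2747]
orientation: [0.0, 0.885, 0.466, 0.0]
wrist_force: [1.2, -0.5, -1.9]
finger_gap: 0.0111
```

```bash
cat > st.py <<'E'
from h import *
P=[];F=[];Q=[];M=[]
for i in range(6):
    eyes.get_image('side'); s=r.observe(); P.append(s['eef_pos']);F.append(s['wrist_force']);Q.append(s['orientation']);M.append(s['moment'])
q=np.mean(Q,0); X=R.from_quat([*q[1:],q[0]]).as_matrix()[:,0]
print(s['t'],np.mean(P,0).round(4),'F',np.mean(F,0).round(2),'M',np.mean(M,0).round(3),'yaw',np.degrees(np.arctan2(X[1],X[0])).round(2),s['finger_gap'])
E
python3 st.py
```

```text
8.9 [ 0.5756 -0.145   0.2748] F [ 1.11 -0.67 -1.56] M [-0.186 -0.274 -0.001] yaw 55.58 0.010589501478250368
```

It has entered: about 3 mm deep with no upward force and a light side force. I'll ease toward that side force and keep going down.

Request:
{"method": "servo_tool", "body": {"rows": [{"delta_pos": [0.0005,-0.0003,-0.001],"twist": 0},{"delta_pos": [0.0005,-0.0003,-0.002],"twist": 0},{"delta_pos": [0.0005,-0.0003,-0.003],"twist": 0},{"delta_pos": [0.0005,-0.0003,-0.004],"twist": 0},{"delta_pos": [0.0005,-0.0003,-0.005],"twist": 0},{"delta_pos": [0.0005,-0.0003,-0.006],"twist": 0},{"delta_pos": [0.0005,-0.0003,-0.006],"twist": 0}]}}

```text
t: 9.48
eef_pos: [0.576, -0.1453, 0.2684]
orientation: [-0.0, 0.885, 0.466, -0.0]
wrist_force: [1.3, 0.5, -2.0]
finger_gap: 0.0111
```

```bash
python3 st.py
```

```text
9.7833 [ 0.576  -0.1453  0.2686] F [ 0.11 -0.21 -1.77] M [-0.037 -0.035 -0.015] yaw 55.58 0.011333983370718158
```

Request:
{"method": "servo_tool", "body": {"rows": [{"delta_pos": [0,0,-0.002],"twist": 0},{"delta_pos": [0,0,-0.004],"twist": 0},{"delta_pos": [0,0,-0.006],"twist": 0},{"delta_pos": [0,0,-0.008],"twist": 0},{"delta_pos": [0,0,-0.0095],"twist": 0},{"delta_pos": [0,0,-0.011],"twist": 0},{"delta_pos": [0,0,-0.012],"twist": 0},{"delta_pos": [0,0,-0.013],"twist": 0},{"delta_pos": [0,0,-0.013],"twist": 0}]}}

```text
t: 10.53
eef_pos: [0.576, -0.1453, 0.2554]
orientation: [-0.0, 0.885, 0.466, -0.0]
wrist_force: [0.9, -1.1, -2.1]
finger_gap: 0.0113
```

```bash
python3 st.py
```

```text
10.8333 [ 0.576  -0.1453  0.2557] F [ 0.08 -0.08 -1.65] M [-0.024 -0.02  -0.004] yaw 55.58 0.011223307854674281
```

Request:
{"method": "servo_tool", "body": {"rows": [{"delta_pos": [0,0,-0.001],"twist": 0},{"delta_pos": [0,0,-0.0015],"twist": 0},{"delta_pos": [0,0,-0.002],"twist": 0},{"delta_pos": [0,0,-0.0025],"twist": 0},{"delta_pos": [0,0,-0.003],"twist": 0},{"delta_pos": [0,0,-0.003],"twist": 0},{"delta_pos": [0,0,-0.003],"twist": 0}]}}

```text
t: 11.42
eef_pos: [0.5761, -0.1453, 0.2531]
orientation: [0.0, 0.885, 0.466, 0.0]
wrist_force: [-1.6, 0.4, 2.4]
finger_gap: 0.0109
```

```bash
python3 st.py
```

```text
11.7167 [ 0.5761 -0.1453  0.253 ] F [-1.18  0.31  2.38] M [0.169 0.255 0.02 ] yaw 55.58 0.011135847410902231
```

The collar is seated and the push is about 4 N. Now I'll turn clockwise with a softer grip.

Request:
{"method": "servo_tool", "body": {"rows": [{"delta_pos": [0,0,0],"twist": -0.05},{"delta_pos": [0,0,0],"twist": -0.12},{"delta_pos": [0,0,0],"twist": -0.21},{"delta_pos": [0,0,0],"twist": -0.3},{"delta_pos": [0,0,0],"twist": -0.4},{"delta_pos": [0,0,0],"twist": -0.5},{"delta_pos": [0,0,0],"twist": -0.6},{"delta_pos": [0,0,0],"twist": -0.7},{"delta_pos": [0,0,0],"twist": -0.8},{"delta_pos": [0,0,0],"twist": -0.9},{"delta_pos": [0,0,0],"twist": -0.97},{"delta_pos": [0,0,0],"twist": -1.0}], "newtons": 30}}

```text
t: 12.72
eef_pos: [0.5765, -0.1454, 0.2532]
orientation: [0.0, 1.0, -0.016, 0.001]
wrist_force: [0.8, 0.4, 2.9]
finger_gap: 0.0114
```

```bash
python3 st.py
```

```text
13.0167 [ 0.5765 -0.1454  0.2532] F [1.37 0.03 2.2 ] M [ 0.07  -0.342  0.008] yaw -1.71 0.011211906423193007
```

Request:
{"method": "servo_tool", "body": {"rows": [{"delta_pos": [0,0,0],"twist": -0.03},{"delta_pos": [0,0,0],"twist": -0.06},{"delta_pos": [0,0,0],"twist": -0.09},{"delta_pos": [0,0,0],"twist": -0.12},{"delta_pos": [0,0,0],"twist": -0.14},{"delta_pos": [0,0,0],"twist": -0.16}]}}

```text
t: 13.52
eef_pos: [0.5764, -0.1454, 0.2531]
orientation: [0.0, 0.995, -0.095, 0.001]
wrist_force: [2.8, -0.4, 2.4]
finger_gap: 0.011
```

Request:
{"method": "servo_tool", "body": {"rows": [{"delta_pos": [0,0,0],"twist": -0.02},{"delta_pos": [0,0,0],"twist": -0.04}]}}

```text
t: 13.68
eef_pos: [0.5764, -0.1454, 0.2531]
orientation: [0.0, 0.993, -0.115, 0.001]
wrist_force: [4.0, -1.5, 1.6]
finger_gap: 0.011
```

```bash
python3 st.py
```

```text
13.9833 [ 0.5764 -0.1454  0.2531] F [ 4.43 -0.79  2.2 ] M [-0.158 -0.96   0.022] yaw -13.2 0.011045546053823001
```

Request:
{"method": "servo_tool", "body": {"rows": [{"delta_pos": [0.0007,-0.0002,0],"twist": 0},{"delta_pos": [0.0007,-0.0002,0],"twist": -0.015},{"delta_pos": [0.0007,-0.0002,0],"twist": -0.03},{"delta_pos": [0.0007,-0.0002,0],"twist": -0.03}]}}

```text
t: 14.32
eef_pos: [0.5768, -0.1455, 0.2528]
orientation: [0.0, 0.992, -0.13, 0.0]
wrist_force: [4.2, -1.0, 3.1]
finger_gap: 0.0112
```

```bash
python3 st.py
```

```text
14.6167 [ 0.5768 -0.1455  0.2528] F [ 3.84 -1.14  2.9 ] M [-0.215 -0.853  0.026] yaw -14.9 0.01123485580039387
```

Request:
{"method": "servo_tool", "body": {"rows": [{"delta_pos": [0,0,0],"twist": -0.015},{"delta_pos": [0,0,0],"twist": -0.03},{"delta_pos": [0,0,0],"twist": -0.03}]}}

```text
t: 14.87
eef_pos: [0.5768, -0.1455, 0.2527]
orientation: [0.0, 0.989, -0.145, 0.0]
wrist_force: [3.9, -1.2, 3.4]
finger_gap: 0.0111
```

```bash
python3 st.py
```

```text
15.1667 [ 0.5768 -0.1455  0.2527] F [ 3.6  -1.18  2.64] M [-0.224 -0.893  0.034] yaw -16.62 0.011440634582417298
```

Request:
{"method": "servo_tool", "body": {"rows": [{"delta_pos": [0.0003,-0.0002,0],"twist": -0.015},{"delta_pos": [0.0003,-0.0002,0],"twist": -0.03},{"delta_pos": [0.0003,-0.0002,0],"twist": -0.03}]}}

```text
t: 15.42
eef_pos: [0.577, -0.1457, 0.2526]
orientation: [-0.0, 0.987, -0.16, -0.0]
wrist_force: [2.7, -0.7, 2.6]
finger_gap: 0.011
```

```bash
python3 st.py
```

```text
15.7167 [ 0.577  -0.1456  0.2526] F [ 3.05 -0.85  3.45] M [-0.168 -0.686  0.015] yaw -18.34 0.011431056534454191
```

Request:
{"method": "servo_tool", "body": {"rows": [{"delta_pos": [0,0,0],"twist": -0.01},{"delta_pos": [0,0,0],"twist": -0.02},{"delta_pos": [0,0,0],"twist": -0.02}]}}

```text
t: 15.97
eef_pos: [0.577, -0.1456, 0.2526]
orientation: [-0.0, 0.986, -0.169, -0.0]
wrist_force: [2.0, -0.4, 3.0]
finger_gap: 0.0106
```

```bash
python3 st.py
```

```text
16.2667 [ 0.577  -0.1456  0.2526] F [ 2.36 -0.62  3.19] M [-0.096 -0.571  0.047] yaw -19.48 0.011196415229108688
```

Request:
{"method": "servo_tool", "body": {"rows": [{"delta_pos": [0,0,0],"twist": -0.01},{"delta_pos": [0,0,0],"twist": -0.02},{"delta_pos": [0,0,0],"twist": -0.02}]}}

```text
t: 16.52
eef_pos: [0.577, -0.1457, 0.2526]
orientation: [-0.0, 0.984, -0.179, -0.0]
wrist_force: [2.2, 0.5, 3.9]
finger_gap: 0.0111
```

```bash
python3 st.py
```

```text
16.8167 [ 0.577  -0.1457  0.2526] F [ 1.78 -0.64  2.76] M [-0.075 -0.475  0.014] yaw -20.63 0.011058221082228521
```

Request:
{"method": "servo_tool", "body": {"rows": [{"delta_pos": [0,0,0],"twist": -0.01},{"delta_pos": [0,0,0],"twist": -0.02},{"delta_pos": [0,0,0],"twist": -0.02}]}}

```text
t: 17.07
eef_pos: [0.577, -0.1457, 0.2526]
orientation: [-0.0, 0.982, -0.189, -0.0]
wrist_force: [1.4, -0.8, 3.4]
finger_gap: 0.0114
```

```bash
python3 st.py
```

```text
17.3667 [ 0.577  -0.1457  0.2527] F [ 1.75 -0.68  3.05] M [-0.074 -0.416  0.031] yaw -21.77 0.011155299130379178
```

Request:
{"method": "servo_tool", "body": {"rows": [{"delta_pos": [0,0,0],"twist": -0.01},{"delta_pos": [0,0,0],"twist": -0.02},{"delta_pos": [0,0,0],"twist": -0.02}]}}

```text
t: 17.62
eef_pos: [0.577, -0.1457, 0.2527]
orientation: [0.0, 0.98, -0.199, -0.0]
wrist_force: [1.5, -0.1, 2.1]
finger_gap: 0.0107
```

```bash
python3 st.py
```

```text
17.9167 [ 0.577  -0.1457  0.2527] F [ 1.56 -0.56  2.79] M [-0.084 -0.4    0.093] yaw -22.92 0.010991875153792517
```

Request:
{"method": "servo_tool", "body": {"rows": [{"delta_pos": [0,0,0],"twist": -0.01},{"delta_pos": [0,0,0],"twist": -0.02},{"delta_pos": [0,0,0],"twist": -0.02}]}}

```text
t: 18.17
eef_pos: [0.577, -0.1457, 0.2527]
orientation: [0.0, 0.978, -0.209, -0.0]
wrist_force: [0.8, -0.1, 2.7]
finger_gap: 0.0114
```

```bash
python3 st.py
```

```text
18.4667 [ 0.577  -0.1457  0.2527] F [ 1.2  -0.29  3.14] M [-0.074 -0.378  0.203] yaw -24.06 0.01140578193508201
```

The moment has risen to 0.2 N m, so this is the stop. I'll relax the twist and push, then check before releasing.

Request:
{"method": "servo_tool", "body": {"rows": [{"delta_pos": [0.0002,0,0.0003],"twist": 0.015},{"delta_pos": [0.0003,-0.0001,0.0006],"twist": 0.03},{"delta_pos": [0.0003,-0.0001,0.001],"twist": 0.045},{"delta_pos": [0.0003,-0.0001,0.001],"twist": 0.045}]}}

```text
t: 18.8
eef_pos: [0.5772, -0.1457, 0.2534]
orientation: [-0.0, 0.983, -0.186, -0.0]
wrist_force: [1.0, -1.1, 1.4]
finger_gap: 0.011
```

```bash
python3 st.py
```

```text
19.1 [ 0.5772 -0.1457  0.2534] F [ 0.9  -0.14  1.48] M [-0.023 -0.198  0.02 ] yaw -21.49 0.011050048684441796
```

Request:
{"method": "servo_tool", "body": {"rows": [{"delta_pos": [0,0,0],"twist": 0},{"delta_pos": [0,0,0],"twist": 0},{"delta_pos": [0,0,0],"twist": 0},{"delta_pos": [0,0,0],"twist": 0},{"delta_pos": [0,0,0],"twist": 0},{"delta_pos": [0,0,0],"twist": 0},{"delta_pos": [0,0,0],"twist": 0},{"delta_pos": [0,0,0],"twist": 0},{"delta_pos": [0,0,0],"twist": 0},{"delta_pos": [0,0,0],"twist": 0}], "jaw": -1}}

```text
t: 19.93
eef_pos: [0.5773, -0.1458, 0.2537]
orientation: [0.0, 0.982, -0.186, 0.0]
wrist_force: [-0.1, 0.7, -0.2]
finger_gap: 0.0853
```

Request:
{"method": "servo_tool", "body": {"rows": [{"delta_pos": [0,0,0.01],"twist": 0},{"delta_pos": [0,0,0.025],"twist": 0},{"delta_pos": [0,0,0.04],"twist": 0},{"delta_pos": [0,0,0.06],"twist": 0},{"delta_pos": [0,0,0.08],"twist": 0},{"delta_pos": [0,0,0.1],"twist": 0},{"delta_pos": [0,0,0.12],"twist": 0},{"delta_pos": [0,0,0.14],"twist": 0},{"delta_pos": [-0.01,0,0.15],"twist": 0},{"delta_pos": [-0.02,0,0.16],"twist": 0},{"delta_pos": [-0.02,0,0.16],"twist": 0}]}}

```text
t: 20.85
eef_pos: [0.5569, -0.1459, 0.4176]
orientation: [0.001, 0.982, -0.187, 0.003]
wrist_force: [0.3, -0.2, -0.2]
finger_gap: 0.0857
```

```bash
python3 st.py; python3 - <<'E'
from h import *
o=[]
for c in ['scene','side']:
    im=eyes.get_image(c); u=proj(c,[[.577,-.1457,.06]])[0].round().astype(int)
    o.append(cv2.resize(im[u[1]-45:u[1]+45,u[0]-30:u[0]+30],(400,600),interpolation=cv2.INTER_CUBIC))
    for n in ['whisk','dabba','davara','tumbler']:
        for k in nets.mark_of(n,c)[:1]: print(c,n,ground(c,k['uv'],0).round(3))
cv2.imwrite('pics/end.png',np.hstack(o))
C=T('wrist'); im=eyes.get_image('wrist'); cv2.imwrite('pics/w3.png',cv2.resize(im,(800,600)))
for h in (.022,): print('tip/top proj',proj('wrist',[[.577,-.1457,.022],[.577,-.1457,.112]],C)/.64)
E
```

```text
21.15 [ 0.5574 -0.1458  0.4137] F [ 0.13 -0.03 -0.05] M [-0.004 -0.004 -0.004] yaw -21.49 0.08550095455129533
scene whisk [[0.484 0.07  0.   ]]
scene dabba [[0.784 0.01  0.   ]]
scene davara [[ 0.539 -0.405  0.   ]]
scene tumbler [[ 0.536 -0.411  0.   ]]
side whisk [[0.486 0.054 0.   ]]
side dabba [[ 0.788 -0.003  0.   ]]
side davara [[ 0.536 -0.398  0.   ]]
side tumbler [[ 0.546 -0.412  0.   ]]
tip/top proj [[419.18035692 249.34032566]
 [425.71509567 278.14974994]]
```

View pics/end.png

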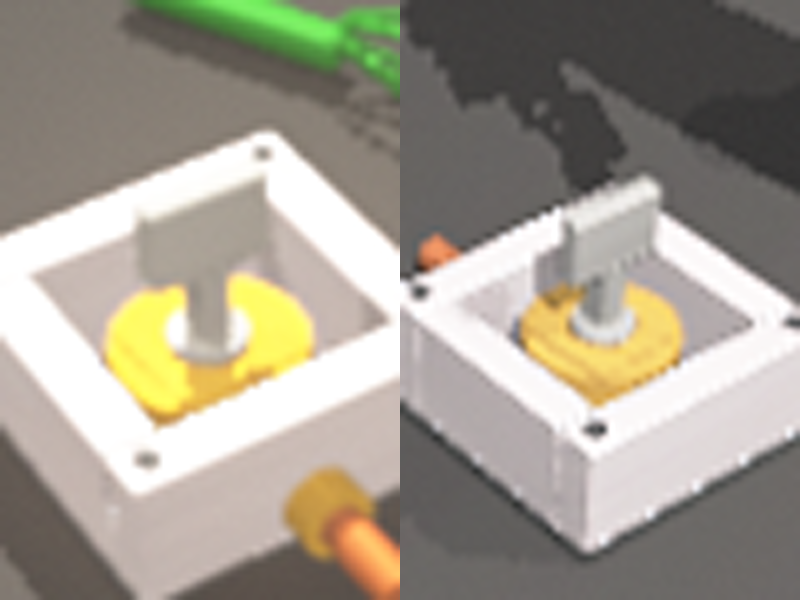

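View pics/w3.png

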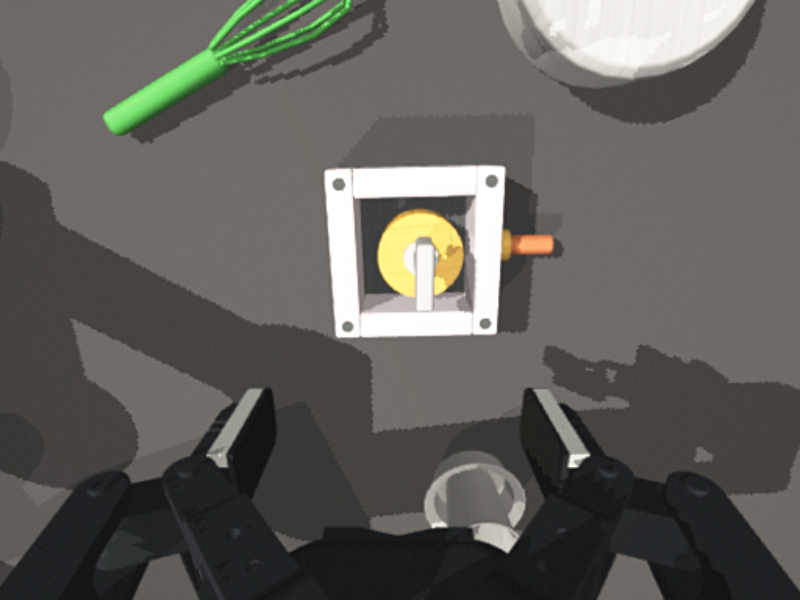

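```bash
python3 -c "
from plant import r
print(r.job_done())"
```

```text
the job is handed in; nothing more can be done
None
```

The key is fully home in the socket, turned clockwise to its stop and released upright. I handed the job in at about 21 s of the 72 s allowed; no verdict is reported.

- **Seating:** the key entered the socket on the first push. The collar came down at the expected height with about 4 N of push.
- **Turning:** I turned it clockwise about 80° until the twist rose to 0.2 N m, which I took as the stop. I then eased off and opened the jaws.
- **After release:** the wrist reads no force, and pictures from all three cameras show the key upright with its collar on the spindle face.
- **Angle check:** by camera the key ends slightly past 1.5 rad, by about the socket's play plus measuring error. That fits the stop, but I had no direct reading of the cock angle.
- **Bystanders:** the dabba and davara read within about 15 mm of their first positions, which matches the networks' own scatter. The whisk's one comparable reading was within 7 mm. The tumbler had no starting reading, but the arm never went near it.

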